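# Throttle the backup pump's valve to the 30 degree notch

### The arm

A 7-joint arm with a two-finger parallel gripper is mounted at the origin on the work surface. World frame = base frame: x ahead of the robot, y to its left, z up, the work surface at z = 0. Lengths are in m, angles in rad, forces in N, time in s.
With the tool pointing down it reaches from about 0.35 to 0.9 m from the base axis. Payload 8.1 kg.
Tool frame: the origin (TCP) lies between the finger pads; the fingertips stand 11 mm ahead of it and the grasp point (between the pads) lies 8 mm behind it; z points along the fingers, y is the line along which they close (so a half turn about z gives the same grasp; the last joint's range is limited). The gripper opens to 92 mm and grips with 3 to 60 N. Pads are 19 mm wide; open, the fingers measure 130 mm over their backs; the gripper's body (75 mm by 190 mm) begins 47 mm behind the grasp point.
Start: joints at [-1.219, 0.434, 0.025, 1.573, -0.012, 1.134, -0.075], TCP at [0.275, 0.561, 0.238] pointing down, gripper open.
Joint ranges: [-2.62, 2.62], [-0.44, 2.09], [-1.27, 1.32], [0.08, 2.57], [-1.32, 4.46], [0.12, 2], [-2.74, 2.74]. Speed limits (rad/s): [2.22, 2.22, 3.01, 3.01, 3.14, 3.14, 3.14].

### API

Orientations are given as a rotation vector (axis times angle).
In Python, from cell import observe, get_image, camera_params, sign_off gives the robot as it stands.
- The arm moves only by the shell command python3 -m pendant 'ROWS' [FORCE]. ROWS is JSON, one flat list of numbers, 7 for each row, row after row: the shift along the tool's x, y, z in m, then the turn, a rotation vector about the tool's x, y, z in rad, then the finger opening in m, from 0 to 0.0918. In form: [dx, dy, dz, rx, ry, rz, jaw, dx, dy, dz, rx, ry, rz, jaw, ...]. A call has 1 to 10 rows; each row shifts and turns the commanded pose from where the row before left it, along the tool's axes as they then stand; what a row does not reach is not made up. A row lasts 1/8 s, in which the tool goes at most 62.5 mm and 10.7 degrees, less where a joint would pass 70% of its speed; a pose out of reach is approached as far as the arm can. A call is refused whole if a number of a shift passes 0.0625 or a number of a turn 0.188, either way. A call with a gripper value outside its range is refused whole. The fingers move at their own pace and stop on an object; FORCE is the grip in N (left out, the last holds). Time passes only in rows, so rows that do not move let the fingers close. It gives the time, the measured TCP pose, the force, the opening and the grip force at its end, in the units of the state.
- observe(): the state, without advancing time (a new reading comes with each control period).
- get_image(name): name is "scene" or "top" or "wrist"; returns the picture (480x640x3 uint8, red, green, blue); there is no depth.
- camera_params(name): a dict with "intrinsics" (3x3 intrinsics, pixels), "dist" ([k1, k2, p1, p2, k3] as OpenCV has them; the pictures are not rectified), "eye" and "rotation" of the camera in the world; the wrist camera has in their place "T_tool_cam" (4x4, takes a point from camera to tool coordinates, whose origin is the TCP and whose axes are the flange's). Camera axes: x right, y down, z forward; pixel columns grow to the right and rows downward; lengths in m; the calibration is good to about 2 mm. A picture is of the moment at which its call begins: read the wrist's pose just before it. camera_params takes no time and is no camera call.
- sign_off(): hands the job in; it is judged then, once.
The state is a dict: "clock": time; "joints": joint angles; "dq": joint speeds; "joint_efforts": joint torques, N m; "position": TCP position; "ee_rot": TCP orientation; "force": force on the tool from outside, world axes, zero at the start; "ft_torque": the same for the moment, N m; "width": opening from 0.0 (shut) to 1.0 (fully open); "gripper_force": force on a finger pad.
Only numpy, scipy, OpenCV 4.12 (cv2) and the standard library are available. Lean on these libraries where they do the work, as an engineer would, in place of code of your own. Each camera call takes 0.05 s, during which the arm holds its last target. There are 200 camera calls.

### The job

Throttle the backup pump's valve for its test run: squeeze the brass trigger against the red hand lever, swing the lever to the 30 degree notch (upright is 0, shut; along the pipe is 90, open; a notch every 10), and let go so that the trigger springs right back with its tooth down in that notch. The notched plate may sit a little off, so feel for the notch; do not force the lever against an engaged tooth, and leave the other things on the bench where they are.

Things in the scene. Friction and masses are not known exactly. Their poses are not given: they have to be found in the camera images.
- pumpset: Fixed pump set: blue pump, grey motor, green 60 mm pipe along x (centre line 125 mm above the table), blue butterfly valve between 165 mm flanges. Origin on the table under the valve's centre; -x to the capped outlet (ends at -214 mm), the valve's stem points to -y, z up. Steel plate with notches, radius 78 mm, at y -150 to -156 mm. On the trigger's side 75 mm is free beside the grip.
- valve_lever: Red hand lever. Origin on the stem, in the middle of the lever's thickness: pumpset (0, -190, 125) mm. z along the lever, y as pumpset y (towards the valve). It hinges about pumpset -y: upright at 0 degrees, level along the pipe towards pumpset -x at 90. Starts at 60 to 88. About 0.75 N m of friction holds it where it is left, tooth out too; about 0.4 kg. It does not give along y.
- grip (a point): Centre of the lever's red grip, 160 mm from the stem along the lever. The grip is 125 mm long (98 to 223 mm from the stem), 28 mm wide in the plane of swing, 9 mm thick along pumpset y. Axes as the lever's. The ten notches stand 10 degrees apart, but their plate is clamped through slots and sits up to 4 degrees round from true, either way: the 30 degree notch must be felt for.
- trigger: Sprung brass trigger, a 20 x 4 mm strip along the lever on the valve's side. Origin on its hinge, 12 mm from the stem; z along it. Angle to the lever: 0 = sprung back, tooth in a notch (about 1 degree of play either way); about 0.05 rad = tooth resting on the plate between notches (it may start so); above 0.075 = tooth clear; 0.11 = squeezed home, where it stops.
- trigger_pad (a point): Point on the trigger's outer face (towards the valve), 160 mm from the stem, where a finger squeezes. Over their outer faces lever and trigger measure 30.5 mm there when sprung back, about 23 with the tooth on the plate, 14 squeezed home. Squeezing there takes 7 N when sprung back, 9 N with the tooth on the plate, 11.5 N home; a lighter touch only follows the trigger.
- torch: Stainless steel torch lying on the bench, 150 mm long, 39 mm head, origin at the underside. Leave alone.
- tester: Blue plastic tester, 125 x 62 x 36 mm, origin at the underside. Leave alone.
- fuse: Grey screw-in fuse standing up, 42 mm diameter, 50 mm tall, origin at the underside. Leave alone.
- spanner: Steel spanner lying on the bench, 190 mm long. Leave alone.
- driver: Yellow-handled screwdriver lying on the bench, 200 mm long. Leave alone.
- gasket: Black rubber flange gasket lying flat, 107 mm outer diameter, 4 mm thick. Leave alone.
- test_lamp: LED bulb in a white lampholder standing on the bench, 84 mm wide, 140 mm tall, origin at the underside. Leave alone.

How it is judged:
At the end, for the whole second after the job is handed in: The trigger has sprung back to within 0.02 rad of the lever's direction, so its tooth is down in a notch, and the lever stands between 24.9 and 35.1 degrees from upright, where only the 30 degree notch can lie; hand off (angle between the z axis of valve_lever and the z axis of pumpset, either way round between 0.4346 and 0.6126 rad and angle between the z axis of trigger and the z axis of valve_lever, either way round below 0.02 rad); the robot touches nothing.
It fails at once if the lever is forced against an engaged tooth: more than 90 N between the trigger's tooth and the notched plate (about 40 N at the grip) (contact force between trigger and pumpset above 90 N).
It fails at once if a thing on the bench is moved by more than 25 mm (distance of any of torch, tester, fuse, spanner, driver, gasket, test_lamp from where it was at the start of the episode above 0.025 m).
It also fails if it takes over 51 s, if anything falls off the work surface, if the arm or the gripper's body presses on something with over 40 N, if the wrist force passes 120 N, or if a joint passes its speed limit or range.

## Working session

There is one attempt and no reset: what is moved stays moved. The work goes in short steps, Python scripts to look and compute and a shell command to move; the robot and the scene stay as the last step left them, time stands still between calls to the robot, and variables do not carry over. Pictures are saved under pics/ and viewed, at most 10 in all, crops included, and the job is handed in when it is done.

```bash
mkdir -p pics
python3 - <<'E'
from cell import *
import cv2,numpy as np
np.set_printoptions(precision=4,suppress=True)
print(observe())
for n in("scene","top","wrist"):
    im=get_image(n);cv2.imwrite(f"pics/{n}0.png",im[:,:,::-1]);print(n,camera_params(n))
E
```

```text
{'clock': 0.0, 'joints': array([-1.2186,  0.4352,  0.025 ,  1.5741, -0.0116,  1.134 , -0.0751]), 'dq': array([-0.0004, -0.0004,  0.0012,  0.0002,  0.0002,  0.0017, -0.0007]), 'joint_efforts': array([  0.0009, -66.7843,   0.9857, -31.4458,  -0.0604,   0.0427,
         0.0002]), 'position': array([0.2744, 0.561 , 0.237 ]), 'ee_rot': array([-0.7083, -3.0605,  0.0024]), 'force': array([ 0.9703, -0.3131,  0.3946]), 'ft_torque': array([0.0029, 0.0415, 0.0211]), 'gripper_force': 0.0, 'width': 1.0017500904977388}
scene {'intrinsics': array([[603.9591,   0.    , 326.0385],
       [  0.    , 603.9591, 238.0383],
       [  0.    ,   0.    ,   1.    ]]), 'dist': array([-0.0259,  0.    ,  0.    ,  0.    ,  0.    ]), 'eye': array([ 1.3874, -0.9227,  0.9411]), 'rotation': array([-2.0205, -0.7563,  0.4469])}
top {'intrinsics': array([[567.8883,   0.    , 318.9925],
       [  0.    , 567.8883, 245.5214],
       [  0.    ,   0.    ,   1.    ]]), 'dist': array([0.0057, 0.    , 0.    , 0.    , 0.    ]), 'eye': array([ 0.3274, -0.0328,  1.6298]), 'rotation': array([-2.1115,  2.1602, -0.1753])}
wrist {'intrinsics': array([[394.2694,   0.    , 319.3779],
       [  0.    , 394.2694, 244.5551],
       [  0.    ,   0.    ,   1.    ]]), 'dist': array([0.0211, 0.    , 0.    , 0.    , 0.    ]), 'T_tool_cam': array([[-0.0018, -0.969 , -0.2472,  0.0652],
       [ 1.    , -0.0016, -0.001 , -0.0001],
       [ 0.0006, -0.2472,  0.969 , -0.1469],
       [ 0.    ,  0.    ,  0.    ,  1.    ]])}
```

View pics/scene0.png

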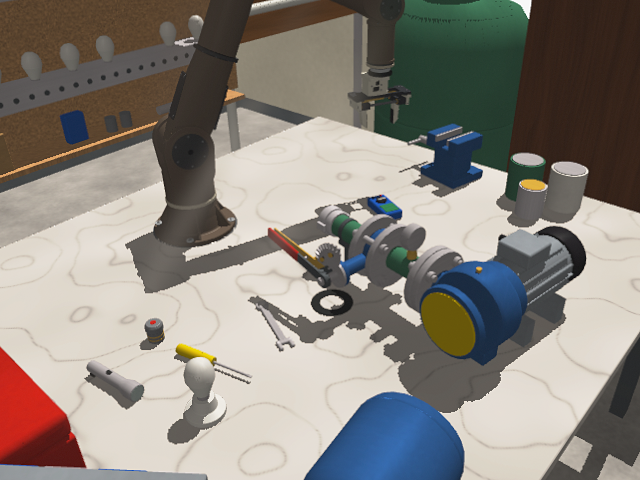

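View pics/top0.png

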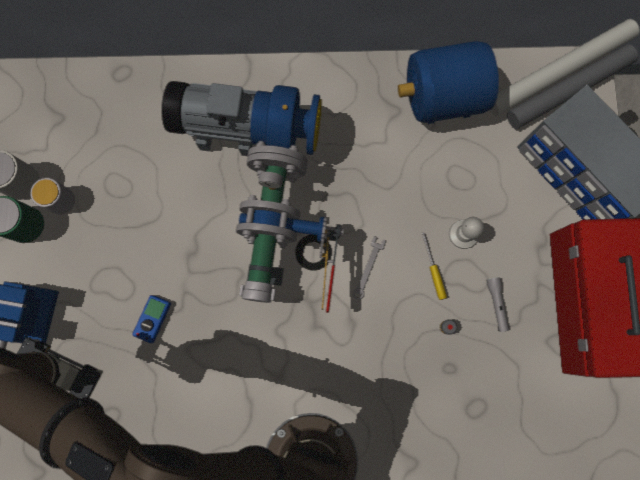

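The scene picture shows the pump set with its outlet towards the robot and the lever lying nearly level towards the robot. In the top view the outlet cap is near (256,292), the valve near (265,222) and the lever runs from (335,235) to (327,308). I'll enlarge both.

Run:
```python
import cv2,numpy as np
a=cv2.imread("pics/top0.png")[130:330,220:400];b=cv2.imread("pics/scene0.png")[190:310,250:400]
a=cv2.resize(a,None,fx=3,fy=3,interpolation=2)[:, :390+150]
cv2.imwrite("pics/c1.png",a);cv2.imwrite("pics/c2.png",cv2.resize(b,None,fx=5,fy=5,interpolation=2))
```

```text
(no output)
```

View pics/c1.png

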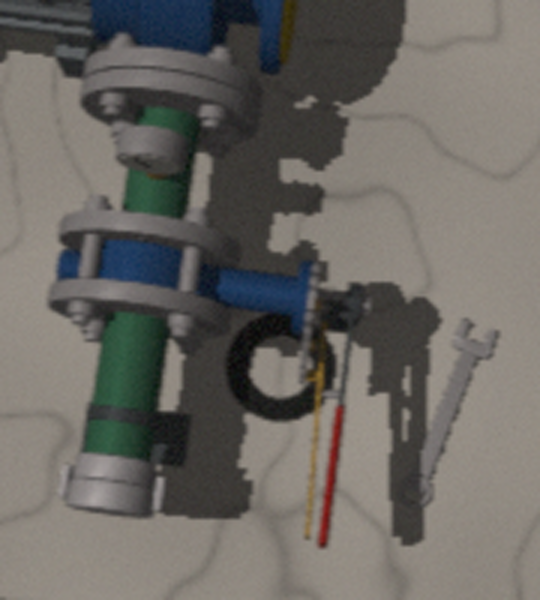

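View pics/c2.png

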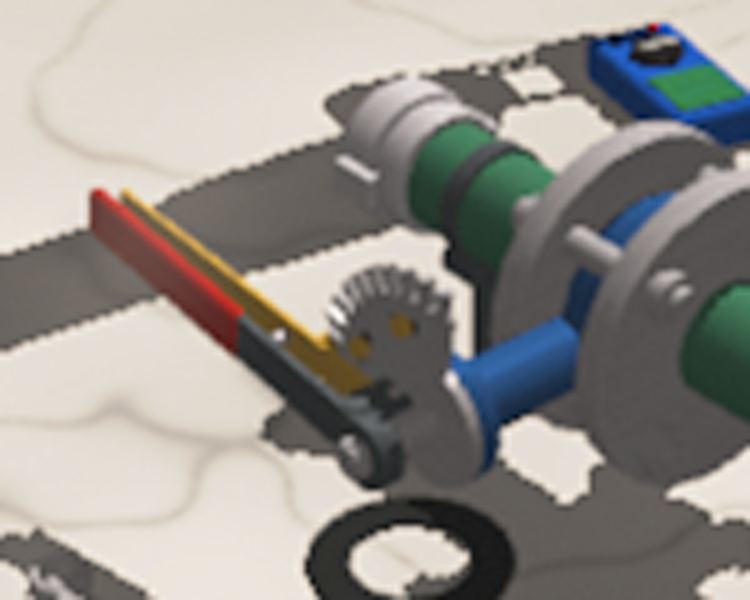

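Crops: in c1 the flange extents centre at about (144,267), the cap end at (109,507), and the red grip runs from (340,405) to (322,545). In c2 the stem bolt is at (350,447) and the grip end at (94,208). I'll fit the pose from these.

```bash
cat > h.py <<'E'
import numpy as np,cv2
from scipy.optimize import least_squares
from scipy.spatial.transform import Rotation as R
from cell import *
np.set_printoptions(precision=4,suppress=True)
def proj(n,P,o=None):
    c=camera_params(n)
    if n=="wrist":
        T=np.eye(4);T[:3,:3]=R.from_rotvec(o["ee_rot"]).as_matrix();T[:3,3]=o["position"]
        T=T@c["T_tool_cam"];Rm,e=T[:3,:3],T[:3,3]
    else: Rm,e=R.from_rotvec(c["rotation"]).as_matrix(),c["eye"]
    rv=cv2.Rodrigues(Rm.T)[0]
    return cv2.projectPoints(np.atleast_2d(P).astype(float),rv,-Rm.T@e,c["intrinsics"],c["dist"])[0][:,0]
def world(p,P):
    x,y,w=p[:3];return R.from_rotvec([0,0,w]).apply(np.atleast_2d(P))+[x,y,0]
def lev(q,r,dy=0,dt=0): # dt in-plane offset
    return np.array([-r*np.sin(q)+dt*np.cos(q),-.190+dy,.125+r*np.cos(q)+dt*np.sin(q)])
E
python3 - <<'E'
from h import *
t=lambda u,v:np.array([u/3+220,v/3+130]); s=lambda u,v:np.array([u/5+250,v/5+190])
ob=[("top",lambda q:[0,0,.125],t(144,267)),("top",lambda q:[-.214,0,.125],t(109,507)),
("top",lambda q:lev(q,.098,0,.014),t(340,405)),("top",lambda q:lev(q,.223,0,.014),t(322,545)),
("scene",lambda q:lev(q,0,-.008),s(350,447)),("scene",lambda q:lev(q,.223,-.0045),s(94,208))]
f=lambda p:np.concatenate([proj(n,world(p,g(p[3])))[0]-o for n,g,o in ob])
r=least_squares(f,[.3,.1,0,1.3],loss="soft_l1")
print(r.x,np.degrees(r.x[2:]));print(f(r.x).reshape(-1,2))
p=r.x
for rr in(0,.098,.16,.223):print(world(p,lev(p[3],rr)))
print(world(p,[-.214,0,.125]))
E
```

```text
[ 0.6473  0.099  -0.1742  1.4395] [-9.9799 82.4762]
[[ 0.6769  1.7128]
 [-1.0281  0.0638]
 [-0.1413 -0.5194]
 [-1.1082 -0.5361]
 [ 0.101   1.6289]
 [-1.5291  0.1971]]
[[ 0.6143 -0.0881  0.125 ]]
[[ 0.5186 -0.0713  0.1378]]
[[ 0.4581 -0.0607  0.146 ]]
[[ 0.3966 -0.0498  0.1542]]
[[0.4365 0.1361 0.125 ]]
```

```bash
cat >> h.py <<'E'
def target(p,q,r,pitch,dy,back=0.):
    """TCP pose with grasp point on lever at r, lateral dy (m, pumpset y from lever middle), tool pitched forward by pitch"""
    Y=np.array([0,SG,0.]);Z=np.array([np.sin(pitch),0,-np.cos(pitch)]);X=np.cross(Y,Z)
    Rm=R.from_rotvec([0,0,p[2]]).as_matrix()@np.stack([X,Y,Z],1)
    return world(p,lev(q,r,dy))[0]+Rm[:,2]*(.008-back),Rm
SG=1
def delta(o,T):
    R0=R.from_rotvec(o["ee_rot"]).as_matrix();P,Rm=T
    return R0.T@(P-o["position"]),R.from_matrix(R0.T@Rm).as_rotvec()
E
python3 - <<'E'
import h;from h import *
p=[.6473,.099,-.1742];o=observe();q=np.radians(82.5)
print(R.from_rotvec(o["ee_rot"]).as_matrix())
for s in(1,-1):
    h.SG=s
    for pit,b in((27,.12),(27,.0)):
        T=target(p,q,.17,np.radians(pit),.002,b);print(s,T[0],*delta(o,T))
E
```

```text
[[-0.8983  0.4393 -0.0004]
 [ 0.4393  0.8983 -0.0011]
 [-0.0001 -0.0012 -1.    ]]
1 [ 0.3986 -0.0481  0.247 ] [-0.3793 -0.4927 -0.0092] [-0.0673 -0.4682 -0.2752]
1 [ 0.4523 -0.0576  0.1401] [-0.4316 -0.4775  0.0977] [-0.0673 -0.4682 -0.2752]
-1 [ 0.3986 -0.0481  0.247 ] [-0.3793 -0.4927 -0.0092] [-0.6695  0.0963  2.7882]
-1 [ 0.4523 -0.0576  0.1401] [-0.4316 -0.4775  0.0977] [-0.6695  0.0963  2.7882]
```

```bash
python3 -m pendant '[-0.03,-0.04,-0.035,0,0,0,0.0918,-0.035,-0.045,-0.02,0,0,0,0.0918,-0.038,-0.048,0,0,0,0,0.0918,-0.038,-0.048,0,0,0,0,0.0918,-0.038,-0.048,0,0,0,-0.08,0.0918,-0.038,-0.048,0,0,0,-0.08,0.0918,-0.0425,-0.0455,0,0,0,-0.08,0.0918,-0.0425,-0.0455,0,0,0,-0.041,0.0918,-0.04,-0.045,0,0,0,0,0.0918,0,0,0,0,0,0,0.0918]'
python3 - <<'E'
from h import *
o=observe();p=[.6473,.099,-.1742]
print(o["position"],o["joints"],*delta(o,target(p,np.radians(82.5),.17,np.radians(27),.002,.1)))
E
```

```text
clock: 1.4
position: [0.4449, 0.0535, 0.2928]
ee_rot: [0.285, 3.128, -0.002]
force: [0.1, 1.0, -0.1]
width: 0.999
gripper_force: 0.0
[0.4449 0.0535 0.2928] [-0.5936  0.0829  0.3874  1.9186 -0.0328  1.1459  1.1953] [ 0.0181 -0.1081  0.0638] [-0.0028 -0.4702 -0.007 ]
```

```bash
python3 -m pendant '[0.009,-0.05,0,0,0,0,0.0918,0.009,-0.05,0.02,0,0,0,0.0918,0,-0.008,0.02,0,-0.16,0,0.0918,0,0,0,0,-0.16,0,0.0918,0,0,0,0,-0.15,0,0.0918,0,0,0,0,0,0,0.0918,0,0,0,0,0,0,0.0918]'
python3 - <<'E'
from h import *
o=observe();p=[.6473,.099,-.1742]
im=get_image("wrist");np.save("w1.npy",[o["position"],o["ee_rot"]])
cv2.imwrite("pics/w1.png",im[:,:,::-1])
print(o["position"],*delta(o,target(p,np.radians(82.5),.17,np.radians(27),.002,0)))
for r in(0,.098,.223):print(proj("wrist",world(p,lev(np.radians(82.5),r,0,.014)),o))
print(proj("wrist",o["position"]+R.from_rotvec(o["ee_rot"]).as_matrix()[:,2]*.06,o))
E
```

```text
clock: 2.28
position: [0.4077, -0.0451, 0.2534]
ee_rot: [0.232, 2.664, -0.055]
force: [-0.5, -0.1, 0.7]
width: 1.001
gripper_force: 0.0
[ 0.4077 -0.0451  0.2534] [ 0.0102 -0.0046  0.122 ] [ 0.0006 -0.0022  0.0005]
[[313.5262 359.4998]]
[[312.0198 304.415 ]]
[[308.5973 180.2568]]
[[320.6534 267.0163]]
```

View pics/w1.png

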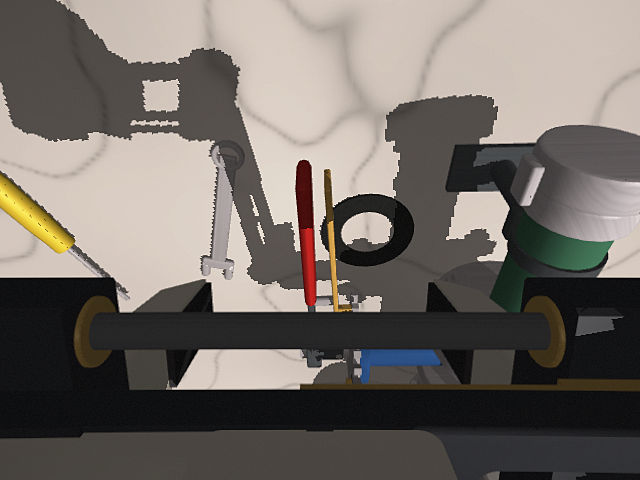

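The wrist view shows the red lever from its tip near (303,160) to the r=98 mm mark at (310,304). That is about 2 mm left of the prediction. The brass trigger is at (328,170), about 20 mm over the faces, so its tooth is on the plate. I'll move in with a −7 mm y correction.

```bash
python3 -m pendant '[0.01,-0.007,0,0,0,0,0.0918,0,0,0.04,0,0,0,0.0918,0,0,0.04,0,0,0,0.07,0,0,0.042,0,0,0,0.05,0,0,0,0,0,0,0.035,0,0,0,0,0,0,0.03,0,0,0,0,0,0,0.03]' 20
python3 - <<'E'
from h import *
o=observe();p=[.6473,.099,-.1742]
im=get_image("wrist")
cv2.imwrite("pics/w2.png",cv2.resize(im[120:400,200:440,::-1],None,fx=2,fy=2))
print(o["position"],*delta(o,target(p,np.radians(82.5),.17,np.radians(27),.002,0)),o["force"],o["width"]*.0918)
E
```

```text
clock: 3.2
position: [0.4524, -0.0594, 0.1418]
ee_rot: [0.231, 2.659, -0.052]
force: [-0.5, -0.0, -0.9]
width: 0.505
gripper_force: 0.0
[ 0.4524 -0.0594  0.1418] [0.0012 0.0018 0.0014] [ 0.0027  0.0028 -0.0001] [-0.4736 -0.0153 -0.8544] 0.046381264543745915
```

View pics/w2.png

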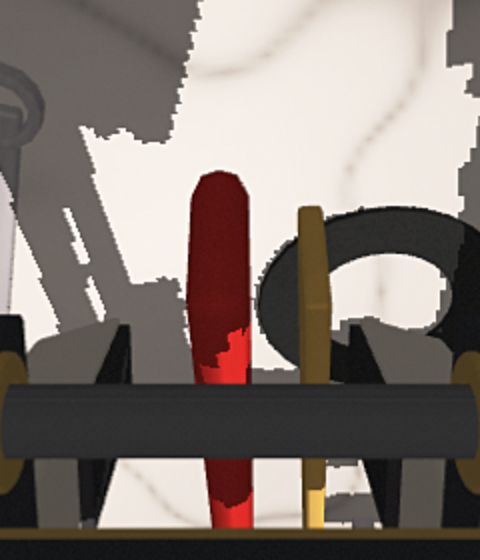

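The lever and trigger both lie between the fingers, and the lever's outer face is about 6.5 mm from the finger centre, as wanted. Closing now.

```bash
python3 -m pendant '[0,0,0,0,0,0,0.025,0,0,0,0,0,0,0.02,0,0,0,0,0,0,0.0,0,0,0,0,0,0,0.0,0,0,0,0,0,0,0.0,0,0,0,0,0,0,0.0]' 20
python3 - <<'E'
from h import *
o=observe();print(o["width"]*91.8,R.from_rotvec(o["ee_rot"]).as_matrix().T@o["force"],o["ft_torque"])
E
```

```text
clock: 4.0
position: [0.4525, -0.0593, 0.1405]
ee_rot: [0.23, 2.661, -0.054]
force: [4.5, 3.9, 1.2]
width: 0.152
gripper_force: 19.4
13.954148188670716 [-3.8795  4.6096  0.5987] [ 1.2789 -0.4195  0.9178]
```

Squeezed home (14 mm, grip 19 N). Next, the constant tool-frame arc step about the stem.

```bash
cat >> h.py <<'E'
p0=[.6473,.099,-.1742]
def arc(th):
    o=observe();R0=R.from_rotvec(o["ee_rot"]).as_matrix()
    c=R0.T@(o["position"]-world(p0,lev(0,0))[0])
    print("c",c,"step",(R.from_rotvec([0,th,0]).as_matrix()-np.eye(3))@c, "r,ang", np.hypot(c[0],c[2]))
    # apparent lever angle of grasp point
    g=R.from_rotvec([0,0,-p0[2]]).apply(o["position"]-.008*R0[:,2]-world(p0,lev(0,0))[0]);print("grasp r",np.hypot(g[0],g[2]),"q",np.degrees(np.arctan2(-g[0],g[2])),"pitch",np.degrees(np.arctan2(R0[2,0],-R0[2,2])),"y",g[1],"F tool",R0.T@o["force"],"w",o["width"]*91.8)
E
python3 -c "
from h import *
arc(.05)"
```

```text
c [ 0.1394  0.0007 -0.0885] step [-0.0046  0.     -0.0069] r,ang 0.16510395944937106
grasp r 0.1695285684252073 q 82.32703026137156 pitch -27.030302006649112 y 0.00030587137613208786 F tool [-3.8795  4.6096  0.5987] w 13.954148188670716
```

```bash
python3 -m pendant '[-0.0046,0,-0.0069,0,0.05,0,0,-0.0046,0,-0.0069,0,0.05,0,0,-0.0046,0,-0.0069,0,0.05,0,0,-0.0046,0,-0.0069,0,0.05,0,0,-0.0046,0,-0.0069,0,0.05,0,0,-0.0046,0,-0.0069,0,0.05,0,0,-0.0046,0,-0.0069,0,0.05,0,0,-0.0046,0,-0.0069,0,0.05,0,0,0,0,0,0,0,0,0,0,0,0,0,0,0,0]' 25; python3 -c "
from h import *
arc(.05)"
```

```text
clock: 5.25
position: [0.4702, -0.0622, 0.201]
ee_rot: [0.266, 3.048, -0.013]
force: [3.3, 11.8, -1.3]
width: 0.144
gripper_force: 25.2
c [ 0.1397  0.0004 -0.0878] step [-0.0046  0.     -0.0069] r,ang 0.1650214792117678
grasp r 0.16941260945890713 q 60.27887813328341 pitch -4.710014998990175 y 0.0005077293578839115 F tool [-1.0852 12.2087  1.406 ] w 13.22473840826886
```

```bash
python3 -m pendant '[-0.0046,0.0005,-0.0069,0,0.05,0,0,-0.0046,0,-0.0069,0,0.05,0,0,-0.0046,0,-0.0069,0,0.05,0,0,-0.0046,0,-0.0069,0,0.05,0,0,-0.0046,0,-0.0069,0,0.05,0,0,-0.0046,0,-0.0069,0,0.05,0,0,-0.0046,0,-0.0069,0,0.05,0,0,-0.0046,0,-0.0069,0,0.05,0,0,-0.0046,0,-0.0069,0,0.05,0,0,0,0,0,0,0,0,0]' 25
python3 - <<'E'
from h import *
arc(.05)
im=get_image("scene")
cv2.imwrite("pics/s2.png",cv2.resize(im[180:300,250:400,::-1],None,fx=5,fy=5,interpolation=2))
for q in(30,35,40):print(q,[((proj("scene",world(p0,lev(np.radians(q),r,-.0045)))[0]-[250,180])*5) for r in (0,.098,.223)])
E
```

```text
clock: 6.5
position: [0.5166, -0.0694, 0.2572]
ee_rot: [-0.241, -2.759, -0.046]
force: [-1.7, 10.6, 3.5]
width: 0.143
gripper_force: 25.2
c [ 0.1409  0.0015 -0.0868] step [-0.0045  0.     -0.0069] r,ang 0.16545708088255087
grasp r 0.1697902843418056 q 34.68879296862398 pitch 21.37542467308136 y 0.0014612835625862773 F tool [ 4.5926 10.1399 -2.0048] w 13.102621597307666
30 [array([356.5863, 502.3062]), array([286.4453, 303.4441]), array([195.2973,  44.9178])]
35 [array([356.5863, 502.3062]), array([277.4055, 305.5622]), array([175.7398,  52.8471])]
40 [array([356.5863, 502.3062]), array([269.0615, 309.1526]), array([158.0144,  63.9917])]
```

View pics/s2.png

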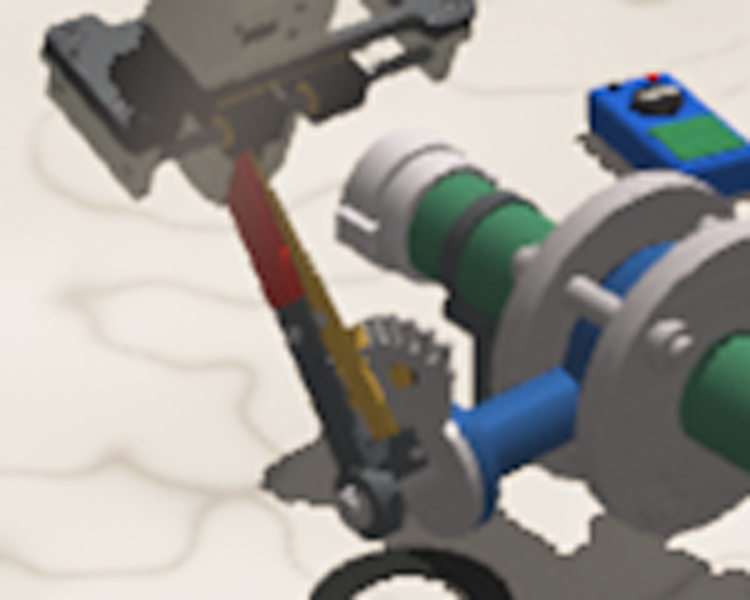

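The lever is near 34° (grip root at about (285,303), stem bolt at (358,503)), agreeing with the arm. Now lighten the grip to feel for the notch.

```bash
python3 -m pendant '[0,0.0,0,0,0,0,0,0,0,0,0,0,0,0,0,0,0,0,0,0,0,0,0,0,0,0,0,0]' 5; python3 -c "
from h import *
arc(.02)"
```

```text
clock: 7.05
position: [0.5164, -0.0697, 0.2574]
ee_rot: [-0.242, -2.762, -0.045]
force: [-0.9, 10.5, 0.8]
width: 0.274
gripper_force: 5.1
c [ 0.1409  0.001  -0.0873] step [-0.0018  0.     -0.0028] r,ang 0.16573776874390408
grasp r 0.17008665990474234 q 34.69737379612649 pitch 21.230113136496513 y 0.0011269685041414932 F tool [ 2.8381 10.1553  0.2291] w 25.198032270659848
```

```bash
python3 -m pendant '[0,0,0,0,0,0,0,0,0,0,0,0,0,0,0,0,0,0,0,0,0]' 5; python3 -c "
from h import *
arc(.02)"
```

```text
clock: 7.42
position: [0.5163, -0.0698, 0.2574]
ee_rot: [-0.242, -2.761, -0.045]
force: [-0.4, 10.3, 1.8]
width: 0.271
gripper_force: 5.1
c [ 0.1409  0.001  -0.0873] step [-0.0018  0.     -0.0028] r,ang 0.16572748728244946
grasp r 0.1700757093929806 q 34.70011133994805 pitch 21.23242917747628 y 0.001073266140809871 F tool [ 2.6985 10.1064 -0.9074] w 24.87251743413623
```

```bash
python3 -m pendant '[0,0,0,0,0,0,0,0,0,0,0,0,0,0,0,0,0,0,0,0,0]' 3; python3 -c "
from h import *
arc(.03)"
```

```text
clock: 7.8
position: [0.5161, -0.0711, 0.2574]
ee_rot: [-0.244, -2.761, -0.043]
force: [-1.2, 6.5, 1.5]
width: 0.399
gripper_force: 3.1
c [ 0.1409 -0.0008 -0.0873] step [-0.0027  0.     -0.0042] r,ang 0.1657117792703693
grasp r 0.17006243824546666 q 34.69343875556192 pitch 21.235097361804172 y -0.00029094225523273 F tool [ 2.6555  6.1555 -0.5636] w 36.66821986446018
```

On the plate (trigger face about 23 mm). Now probe in 1.5° steps.

```bash
python3 -m pendant '[0,0,0,0,0,0,0,0,0,0,0,0,0,0,0,0,0,0,0,0,0,-0.0023,0,-0.0036,0,0.026,0,0,0,0,0,0,0,0,0]' 22 ; python3 -m pendant '[0,0,0,0,0,0,0,0,0,0,0,0,0,0,0,0,0,0,0,0,0,0,0,0,0,0,0,0]' 3 ; python3 -c "
from h import *
arc(.026)"
```

```text
clock: 8.43
position: [0.5201, -0.0699, 0.2593]
ee_rot: [-0.239, -2.735, -0.049]
force: [0.8, 11.3, -2.4]
width: 0.143
gripper_force: 21.8
clock: 8.93
position: [0.5198, -0.072, 0.2596]
ee_rot: [-0.242, -2.736, -0.045]
force: [-0.8, 6.0, -1.2]
width: 0.388
gripper_force: 3.0
c [ 0.1404 -0.0011 -0.0872] step [-0.0023  0.     -0.0036] r,ang 0.16526409509260162
grasp r 0.16962228552605474 q 33.18053477378408 pitch 22.69103696958713 y -0.0005459113545279704 F tool [1.268  5.7288 1.8409] w 35.6535822229278
```

```bash
python3 -m pendant '[0,0,0,0,0,0,0,0,0,0,0,0,0,0,0,0,0,0,0,0,0,-0.0023,0,-0.0036,0,0.026,0,0,0,0,0,0,0,0,0]' 22 >/dev/null; python3 -m pendant '[0,0,0,0,0,0,0,0,0,0,0,0,0,0,0,0,0,0,0,0,0,0,0,0,0,0,0,0]' 3 ; python3 -c "
from h import *
arc(.026)"
```

```text
clock: 10.05
position: [0.5235, -0.0729, 0.2619]
ee_rot: [-0.24, -2.71, -0.048]
force: [0.3, 6.2, -3.4]
width: 0.395
gripper_force: 3.0
c [ 0.1401 -0.0013 -0.0872] step [-0.0023  0.     -0.0036] r,ang 0.16503844724973066
grasp r 0.1694048458294917 q 31.65517760924956 pitch 24.154032181275962 y -0.0007315774739049633 F tool [-0.6989  6.203   3.41  ] w 36.2355870068621
```

```bash
python3 -m pendant '[0,0,0,0,0,0,0,0,0,0,0,0,0,0,0,0,0,0,0,0,0,-0.0023,0,-0.0036,0,0.026,0,0,0,0,0,0,0,0,0]' 22 >/dev/null; python3 -m pendant '[0,0,0,0,0,0,0,0,0,0,0,0,0,0,0,0,0,0,0,0,0,0,0,0,0,0,0,0]' 3 ; python3 -c "
from h import *
arc(.026)"
```

```text
clock: 11.18
position: [0.527, -0.0736, 0.2642]
ee_rot: [-0.238, -2.685, -0.05]
force: [0.5, 6.2, -4.0]
width: 0.396
gripper_force: 3.0
c [ 0.1401 -0.0014 -0.0872] step [-0.0023  0.     -0.0036] r,ang 0.16498876791416447
grasp r 0.16935745596725066 q 30.15676487996289 pitch 25.637234896521502 y -0.0008291407329447352 F tool [-1.2237  6.1909  3.8682] w 36.36757399987778
```

```bash
python3 -m pendant '[0,0,0,0,0,0,0,0,0,0,0,0,0,0,0,0,0,0,0,0,0,-0.0023,0,-0.0036,0,0.026,0,0,0,0,0,0,0,0,0]' 22 >/dev/null; python3 -m pendant '[0,0,0,0,0,0,0,0,0,0,0,0,0,0,0,0,0,0,0,0,0,0,0,0,0,0,0,0]' 3 ; python3 -c "
from h import *
arc(.026)"
```

```text
clock: 12.3
position: [0.5307, -0.0742, 0.2665]
ee_rot: [-0.236, -2.659, -0.053]
force: [0.9, 6.2, -3.5]
width: 0.406
gripper_force: 2.9
c [ 0.14   -0.0014 -0.0873] step [-0.0023  0.     -0.0036] r,ang 0.16498740632690817
grasp r 0.16935833094775127 q 28.653472287389476 pitch 27.12064354011292 y -0.0008095571663450308 F tool [-1.4474  6.3244  3.2034] w 37.27189586340369
```

```bash
python3 -m pendant '[0,0,0,0,0,0,0,0,0,0,0,0,0,0,0,0,0,0,0,0,0,-0.0023,0,-0.0036,0,0.026,0,0,0,0,0,0,0,0,0]' 22 >/dev/null; python3 -m pendant '[0,0,0,0,0,0,0,0,0,0,0,0,0,0,0,0,0,0,0,0,0,0,0,0,0,0,0,0]' 3 ; python3 -c "
from h import *
arc(.026)"
```

```text
clock: 13.42
position: [0.5344, -0.0749, 0.2688]
ee_rot: [-0.234, -2.633, -0.056]
force: [0.7, 5.8, -2.4]
width: 0.543
gripper_force: 3.0
c [ 0.14   -0.0014 -0.0874] step [-0.0023  0.     -0.0036] r,ang 0.1650274024842131
grasp r 0.16940531433629158 q 27.121623380513995 pitch 28.594154460860338 y -0.0008229359303219068 F tool [-0.8411  5.8834  2.2294] w 49.8844298834597
```

The trigger dropped: its face is now about 30 mm from the lever's outer face at about 27°, so the tooth is in the notch. Open and back off.

```bash
python3 -m pendant '[0,0,0,0,0,0,0.0918,0,0,0,0,0,0,0.0918,0,0,0,0,0,0,0.0918,0,0,0,0,0,0,0.0918,0,0,-0.03,0,0,0,0.0918,0,0,-0.04,0,0,0,0.0918,0,0,-0.04,0,0,0,0.0918,0,0,-0.03,0,0,0,0.0918,0,0,0,0,0,0,0.0918,0,0,0,0,0,0,0.0918]' 3
python3 - <<'E'
from h import *
im=get_image("scene")
cv2.imwrite("pics/s3.png",cv2.resize(im[180:300,250:400,::-1],None,fx=5,fy=5,interpolation=2))
for q in(24,27,30):print(q,[((proj("scene",world(p0,lev(np.radians(q),r,-.0045)))[0]-[250,180])*5) for r in (0,.098,.223)])
E
```

```text
clock: 14.68
position: [0.5913, -0.085, 0.3796]
ee_rot: [-0.235, -2.651, -0.052]
force: [-0.1, 0.8, 0.0]
width: 1.002
gripper_force: 0.0
24 [array([356.5863, 502.3062]), array([298.1271, 302.901 ]), array([221.0562,  39.9015])]
27 [array([356.5863, 502.3062]), array([292.1787, 302.8969]), array([207.8747,  41.78  ])]
30 [array([356.5863, 502.3062]), array([286.4453, 303.4441]), array([195.2973,  44.9178])]
```

View pics/s3.png

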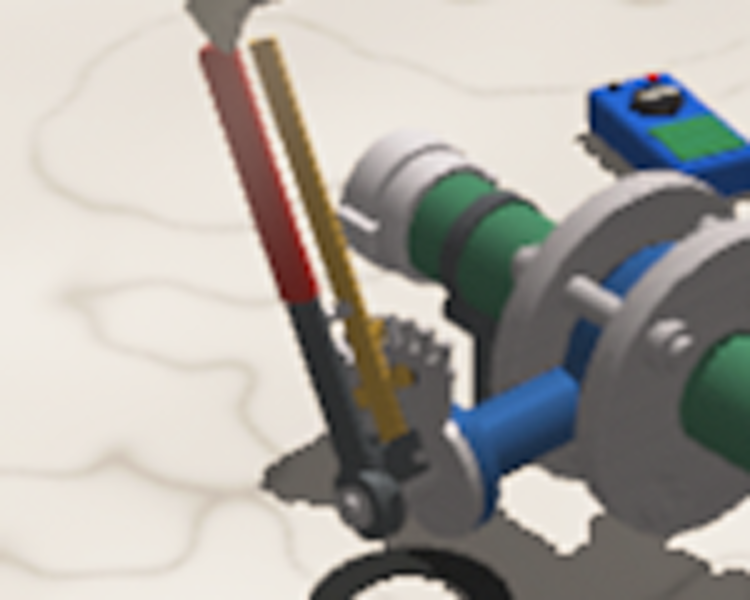

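The trigger is clearly out to its sprung position. The image angle reads a couple of degrees below the arm's figure, though, which matters next to the 24° limit of the neighbouring notch. I'll move the hand clear and measure the angle by silhouette.

```bash
python3 -m pendant '[0,0,-0.05,0,0,0,0.0918,0,0.03,-0.04,0,0,0,0.0918,0,0.06,0,0,0,0,0.0918,0,0.06,0,0,0,0,0.0918,0,0.06,0,0,0,0,0.0918,0,0,0,0,0,0,0.0918]' 3|head -2
cat > fit.py <<'E'
from h import *
def mask(im):
    h=cv2.cvtColor(im,cv2.COLOR_RGB2HSV);return ((h[...,0]<8)|(h[...,0]>172))&(h[...,1]>140)&(h[...,2]>50)
def corners(q,r=(.098,.223)):
    return np.array([lev(q,a,b,c) for a in r for b in(-.0045,.0045) for c in(-.014,.014)])
S=8
def sil(n,p,q,box):
    x0,y0,x1,y1=box;P=(proj(n,world(p,corners(q)))-[x0-.5,y0-.5])*S
    m=np.zeros(((y1-y0)*S,(x1-x0)*S),np.uint8);cv2.fillConvexPoly(m,cv2.convexHull(P.astype(np.float32).round().astype(np.int32)),255)
    return cv2.resize(m,(x1-x0,y1-y0),interpolation=cv2.INTER_AREA)/255.
def cost(p,q,obs,B):return sum(((sil(n,p,q,B[n])-obs[n])**2).sum() for n in obs)
def run(ims,B,p,q):
    obs={}
    for n in ims:
        x0,y0,x1,y1=B[n];m=mask(ims[n])[y0:y1,x0:x1];obs[n]=m.astype(float);print(n,m.sum())
    from scipy.optimize import minimize
    f=lambda v:cost([p[0]+v[0]/1e2,p[1]+v[1]/1e2,p[2]+v[2]/20],v[3]/20,obs,B)
    best=None
    for dq in(-4,0,4):
        r=minimize(f,[0,0,0,np.radians(q+dq)*20],method="Nelder-Mead",options=dict(initial_simplex=np.array([0,0,0,np.radians(q+dq)*20])+np.vstack([np.zeros(4),np.eye(4)]),maxiter=400))
        print(r.fun,p[0]+r.x[0]/1e2,p[1]+r.x[1]/1e2,np.degrees(p[2]+r.x[2]/20),"q",np.degrees(r.x[3]/20))
E
python3 - <<'E'
from fit import *
ims={n:get_image(n) for n in("scene","top")}
for n in ims:cv2.imwrite(f"pics/{n}4.png",ims[n][:,:,::-1])
B={"scene":(275,170,330,260),"top":(300,200,360,300)}
run(ims,B,p0,26)
print("start")
i0={n:cv2.imread(f"pics/{n}0.png")[:,:,::-1] for n in("scene","top")}
run(i0,{"scene":(250,215,310,270),"top":(315,250,350,325)},p0,82)
t=cv2.resize(ims["top"][180:280,270:390,::-1],None,fx=5,fy=5,interpolation=2)
s=cv2.resize(ims["scene"][180:300,280:350,::-1],None,fx=5,fy=5,interpolation=2)[:500]
cv2.imwrite("pics/m4.png",cv2.resize(np.hstack([t[:, :450],s]),None,fx=1,fy=1))
E
```

```text
clock: 15.48
position: [0.6377, 0.1259, 0.442]
scene 101
top 51
437.279569396386 0.6603724725160917 0.08934779830734807 -15.74467075551552 q 26.33854743412298
456.83197231833907 0.646315372774029 0.10068416865177278 -10.094328746328854 q 27.622726063404894
446.9536024605921 0.6617384886143094 0.0925958336955979 -12.689195674668944 q 29.59248405372867
start
scene 141
top 95
312.70028450595925 0.6479151562352048 0.09698900610592111 -10.631127390031647 q 82.07417436480681
312.9666128412149 0.6479428468342496 0.09702304421369512 -10.400071960778986 q 81.78509551071895
313.0009996155325 0.6473217101207981 0.09723134617628694 -10.500895646011612 q 82.05405327690674
```

View pics/m4.png

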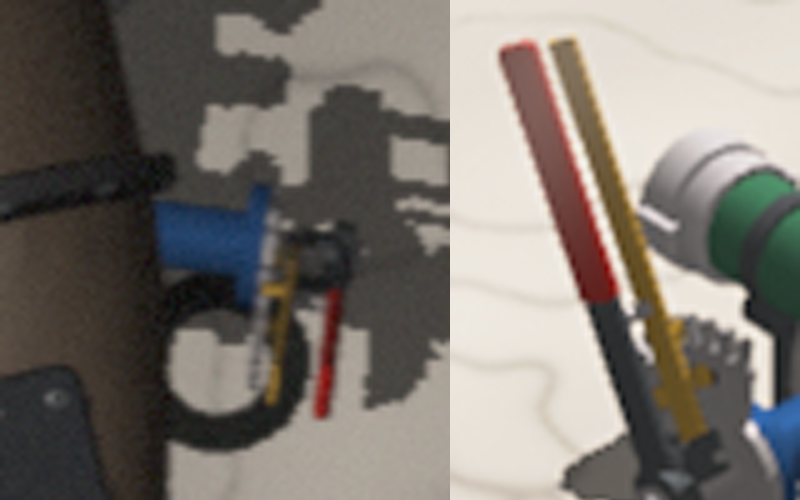

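The left half shows the top view, with the red grip from (335,290) to (321,413). The right half shows the lever with the trigger sprung clear of it. The red mask was too strict, so I'll refit both states jointly from the saved pictures.

Run:
```python
import fit;from fit import *
from scipy.optimize import minimize
def msk(im):
    im=im.astype(int);m=(im[...,0]-im[...,1]>25)&(abs(im[...,1]-im[...,2])<22);return m
L=[("scene","pics/scene0.png",(250,215,310,270),0),("top","pics/top0.png",(315,250,350,325),0),("scene","pics/scene4.png",(275,170,330,260),1),("top","pics/top4.png",(328,230,360,275),1)]
O=[]
for n,f,b,k in L:
    m=msk(cv2.imread(f)[b[1]:b[3],b[0]:b[2],::-1]);O.append(m.astype(float));ys,xs=np.nonzero(m);print(f,m.sum(),xs.min()+b[0],xs.max()+b[0],ys.min()+b[1],ys.max()+b[1],"model",sil(n,p0,np.radians([82.3,27][k]),b).sum())
def c(v,per=False):
    p=[p0[0]+v[0]/1e2,p0[1]+v[1]/1e2,p0[2]+v[2]/20]
    e=[((sil(n,p,v[3+k]/20,b)-o)**2).sum() for (n,f,b,k),o in zip(L,O)]
    return e if per else sum(e)
for q1 in(24,27,30):
    x0=np.array([0,0,0,np.radians(82)*20,np.radians(q1)*20])
    r=minimize(c,x0,method="Nelder-Mead",options=dict(initial_simplex=x0+.7*np.vstack([np.zeros(5),np.eye(5)]),maxiter=600))
    v=r.x;print(r.fun,np.round(c(v,1)),p0[0]+v[0]/100,p0[1]+v[1]/100,np.degrees([p0[2]+v[2]/20,v[3]/20,v[4]/20]))
v=r.x
print([(q,np.round(c([*v[:4],np.radians(q)*20],1)[2:])) for q in range(22,32)])
```

```text
pics/scene0.png 334 268 298 227 260 model 412.8509803921569
pics/top0.png 165 326 334 265 312 model 177.84705882352944
pics/scene4.png 464 290 313 188 240 model 543.3411764705882
pics/top4.png 86 332 337 238 263 model 105.31764705882352
159.2962860438293 [58. 22. 55. 25.] 0.6468469741797577 0.09925818012246056 [-9.9857 81.9378 27.2845]
156.7519108035371 [59. 22. 55. 21.] 0.6467238908504305 0.09969861716826517 [-9.8882 82.0739 27.2657]Traceback (most recent call last):
  File "<stdin>", line 15, in <module>
    res = _minimize_neldermead(fun, x0, args, callback, bounds=bounds,
                               **options)
    fxr = func(xr)
    fx = function(np.copy(x), *(wrapper_args + args))
  File "<stdin>", line 11, in c
  File "fit.py", line 8, in sil
    x0,y0,x1,y1=box;P=(proj(n,world(p,corners(q)))-[x0-.5,y0-.5])*S
                       ~~~~^^^^^^^^^^^^^^^^^^^^^^^
  File "h.py", line 7, in proj
    c=camera_params(n)
ValueError: time passes only in moves, steps and waits
```

The silhouette fit puts the lever at 27.3°, agreeing with the arm's 27.1°. That is the 30° notch with the plate about −3° off, so I'm handing in.

```bash
python3 -c "
from cell import *
o=observe();print(o['clock'],o['force']);print(sign_off())"
```

```text
15.575 [ 0.57096031 -1.05855712 -0.55572348]
the job is handed in; nothing more can be done
None
```

I handed the job in at 15.6 s: the lever stands at about 27.3° with the trigger sprung back, its tooth in the 30° notch (the plate sits about 3° off), and the hand is clear; sign-off returned no verdict.

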